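# Refill the marble jar through the cone and hold it up

### The job

Pour the six marbles from the wooden scoop through the green cone into the narrow glass jar, put the empty scoop back down level on the shelf, then lift the cone off the jar and set it down on the shelf beside the jar. Then lift the jar, keeping it upright all the while, and hold it still and level about 10 cm above the shelf so that I can wipe the ring underneath: finish while still holding it. Leave the pink ball, the tray of bails and the trophy plate where they are.

Things in the scene. Friction and masses are not known exactly. Their poses are not given: they have to be found in the camera images.
- jar: Narrow clear glass jar, upright, open at the top: outside diameter 62 mm (straight sides), 100 mm tall, wall 3.5 mm, floor 6 mm, about 0.24 kg; the marbles fill less than half. Origin: centre of its underside; z up. Once the cone is off it can be gripped across its sides near the top. At the start the cone sits in its mouth.
- jar_mouth (a point): Centre of the jar's mouth, 100 mm above its underside.
- cone: Green hard silicone cone used as a funnel, 75 g, open at both ends. Spout at the bottom: outside 47 to 49 mm, bore 42 mm, 26 mm long, loose inside the jar's mouth (bore 55 mm). A collar 72 mm wide above the spout rests on the jar's rim. Rim 120 mm wide outside, 85 mm above the origin. Stands by itself on its spout. Origin: centre of the spout's lower end; z up.
- cone_rim (a point): Centre of the cone's wide mouth (113 mm inside), on its axis, 85 mm above its origin and so 159 mm above the shelf while it sits on the jar.
- cone_grip (a point): Middle of the cone's flat handle, to be pinched from above: 86 mm along the cone's own +x from its axis, 76.5 mm above its origin. The handle is 11 mm thick (across y), 17 mm tall (68 to 85 mm above the origin) and sticks out along +x from 60 to 104 mm from the axis. On the jar it points away from the robot base, within about 0.9 rad of world +x.
- cone_mid (a point): Point on the cone's axis 40 mm above its origin, near its middle. The shelf straight ahead of the robot, between the jar and the scoop (which start on opposite sides, left or right), is free: the cone can stand there, 0.5 m from the base.
- scoop: Pale wooden scoop lying level, six marbles in it, 0.12 kg empty. Bowl: x from -50 to +47 mm, 74 mm wide (66 inside), floor 5 mm, walls 40 mm high (30 near the nose). The open nose at -x: there the floor ramps up 15 degrees over 30 mm, so the marbles stay in while it is level. Origin: underside of the bowl's middle; z up. At the start the nose points towards the robot, within 0.6 rad of world -x.
- scoop_grip (a point): Middle of the scoop's handle, to be pinched from above: x = 82 mm, 30 mm above the underside. The handle leaves the bowl's back along the scoop's +x, level, 14 mm wide (y), 16 mm tall, from x = 47 to 122 mm with a 20 mm round end.
- scoop_nose (a point): Middle of the scoop's pouring edge: x = -50 mm, 12 mm above the underside. Marbles roll out over it once the nose dips well past 15 degrees; 40 to 45 degrees empties the scoop.
- marble1: Smooth, slippery glass marble, 20 mm diameter, 11 g, in the scoop at the start. Origin: its centre.
- marble2: Smooth, slippery glass marble, 20 mm diameter, 11 g, in the scoop at the start. Origin: its centre.
- marble3: Smooth, slippery glass marble, 20 mm diameter, 11 g, in the scoop at the start. Origin: its centre.
- marble4: Smooth, slippery glass marble, 20 mm diameter, 11 g, in the scoop at the start. Origin: its centre.
- marble5: Smooth, slippery glass marble, 20 mm diameter, 11 g, in the scoop at the start. Origin: its centre.
- marble6: Smooth, slippery glass marble, 20 mm diameter, 11 g, in the scoop at the start. Origin: its centre.
- ball: Bystander: pink cricket ball, 72 mm diameter, resting on a low dark wooden ring 14 mm high and 56 mm across, beyond the work. Origin: its centre.
- bail_tray: Bystander: dark wooden tray with four pale bails, 125 x 96 x 22 mm, beyond the work. Origin: centre of its underside.
- trophy_plate: Bystander: white and blue ceramic trophy plate, 180 mm diameter, upright on a dark wooden stand 110 x 120 mm, 195 mm tall in all, to the left of the work (+y side). Origin: centre of the stand's underside.
Not all that is in view belongs to the job. What is shaped like the scoop but black is not meant. Several things look just like the jar: the one meant starts farthest to the robot's left.

How it is judged:
On the way, in this order (a step that is already met when the one before it is completed fails the run):
1. all six marbles are in the jar, poured in with the cone seated in its mouth and the jar standing on the shelf (horizontal distance between each of marble1, marble2, marble3, marble4, marble5, marble6 and jar below 0.026 m and z of marble1 in the frame of jar between 0 and 0.072 m and z of marble2 in the frame of jar between 0 and 0.072 m and z of marble3 in the frame of jar between 0 and 0.072 m and z of marble4 in the frame of jar between 0 and 0.072 m and z of marble5 in the frame of jar between 0 and 0.072 m and z of marble6 in the frame of jar between 0 and 0.072 m and horizontal distance between cone and jar below 0.01 m and z of cone in the frame of jar below 0.085 m and height (world z) of jar below 0.01 m), for 0.2 s.
2. the cone has been lifted off and set down on the shelf beside the jar and let go, the empty scoop stands level on the shelf, the jar still stands with its marbles (height (world z) of cone_mid below 0.075 m and horizontal distance between cone_mid and jar above 0.06 m and linear speed of each of cone, scoop below 0.05 m/s and contact force between the fingers and cone below 0.1 N and height (world z) of scoop below 0.012 m and angle between scoop's own z axis and vertical below 0.15 rad and height (world z) of jar below 0.01 m), for 0.2 s.
At the end, for the whole second after the job is handed in: Only the gripper carries the jar: underside 60 to 160 mm over the shelf, within 0.10 rad of upright, still (20 mm/s, 0.15 rad/s), all six marbles inside. Cone let go on the shelf over 60 mm from the jar's axis, scoop level on the shelf, bystanders within 25 mm of their places (horizontal distance between each of marble1, marble2, marble3, marble4, marble5, marble6 and jar below 0.026 m and z of marble1 in the frame of jar between 0 and 0.072 m and z of marble2 in the frame of jar between 0 and 0.072 m and z of marble3 in the frame of jar between 0 and 0.072 m and z of marble4 in the frame of jar between 0 and 0.072 m and z of marble5 in the frame of jar between 0 and 0.072 m and z of marble6 in the frame of jar between 0 and 0.072 m and height (world z) of cone_mid below 0.075 m and horizontal distance between cone_mid and jar above 0.06 m and linear speed of each of cone, scoop below 0.05 m/s and contact force between each of the fingers, jar and cone below 0.1 N and height (world z) of scoop below 0.012 m and angle between scoop's own z axis and vertical below 0.15 rad and height (world z) of jar between 0.06 and 0.16 m and angle between jar's own z axis and vertical below 0.1 rad and linear speed of jar below 0.02 m/s and angular speed of jar below 0.15 rad/s and contact force between the fingers and jar above 2 N and contact force between jar and scoop below 0.1 N); the arm keeps its last pose, push and grip.
It fails at once if the jar is tipped more than 0.35 rad (angle between jar's own z axis and vertical above 0.35 rad).
It fails at once if the pink ball is moved more than 25 mm (distance of ball from where it was at the start of the episode above 0.025 m).
It fails at once if the tray of bails is moved more than 25 mm (distance of bail_tray from where it was at the start of the episode above 0.025 m).
It fails at once if the trophy plate is moved more than 25 mm or tipped (distance of trophy_plate from where it was at the start of the episode above 0.025 m or angle between trophy_plate's own z axis and vertical above 0.2 rad).
It also fails if it takes over 72 s, if anything falls off the work surface, if the arm or the gripper's body presses on something with over 40 N, if the wrist force passes 120 N, or if a joint passes its speed limit or range.

### The arm

A 6-joint arm with a two-finger parallel gripper is mounted at the origin on the work surface. World frame = base frame: x ahead of the robot, y to its left, z up, the work surface at z = 0. Lengths are in m, angles in rad, forces in N, time in s.
With the tool pointing down it reaches from about 0.25 to 0.725 m from the base axis. Payload 4 kg.
Tool frame: the origin (TCP) lies between the finger pads; the fingertips stand 11 mm ahead of it and the grasp point (between the pads) lies 8 mm behind it (bot.tip_extent is the distance from the TCP to the fingertips, in m); z points along the fingers, y is the line along which they close (so a half turn about z gives the same grasp; the last joint's range is limited). The gripper opens to 85 mm and grips with 20 to 120 N. Pads are 22 mm wide; open, the fingers measure 114 mm over their backs; the gripper's body (76 mm by 85 mm) begins 54 mm behind the grasp point. The pads swing forward as they close: fully open they stand 13 mm farther back than shut.
Start: joints at [1.303, 0.241, 0.005, 1.335, 0, 1.571], TCP at [0.132, 0.482, 0.242] pointing down, gripper open.
Joint ranges: [-2.72, 2.72], [-1.05, 1.87], [-1.09, 1.28], [-1.99, 2.15], [-1.42, 1.44], [-3.14, 3.14]. Speed limits (rad/s): [2.79, 2.79, 3.14, 3.14, 3.14, 3.14].

### API

Orientations are given as a unit quaternion [x, y, z, w].
In Python, from workcell import bot gives the robot as it stands. The module is installed in compiled form; this text tells all that it offers.
- The arm moves only by the tool drive_tool, never from a script. Its argument "rows" is a list of rows, each an object of numbers: "dx", "dy", "dz": the shift along the tool's x, y, z in units of 50 mm (1.0 is 50 mm); "wx", "wy", "wz": the turn, a rotation vector about the tool's x, y, z in units of 5 degrees (1.0 is 5 degrees); "hand": the finger opening in mm, from 0 to 85.4. A call has 1 to 20 rows; each row is the pose to reach, as a shift and turn from the pose commanded when the call began, along the tool's axes at that moment; what a row does not reach only later rows make up. A row lasts 1/10 s, in which the tool goes at most 50 mm and 8.59 degrees, less where a joint would pass 70% of its speed; a pose out of reach is approached as far as the arm can. A call with a gripper value outside its range is refused whole. The fingers move at their own pace and stop on an object; the grip force is fixed at half the most. Time passes only in rows, so rows that repeat a pose let the fingers close. It gives the time, the measured TCP pose, the force, the opening and the grip force at its end, in the units of the state.
- bot.get_obs(): the state, without advancing time (a new reading comes with each control period).
- bot.camera(name): name is "scene" or "top" or "wrist"; returns the picture (420x560x3 uint8, red, green, blue); there is no depth.
- bot.get_calibration(name): a dict with "vfov" (degrees; the focal length in pixels is half the picture's height over the tangent of half this angle, whatever the lens; pixels are square), "cx", "cy" (the principal point, pixels), "k1" (the pictures are not rectified: a ray, as slopes to the right and down, at radius r is drawn at 1 + k1 r^2 times it, then the intrinsics apply), "origin" and "rotation" of the camera in the world; the wrist camera has in their place "mount" (4x4, takes a point from camera to tool coordinates, whose origin is the TCP and whose axes are the flange's). Camera axes: x right, y up, looking along -z (the intrinsics and any distortion apply to the point x, -y, -z); pixel columns grow to the right and rows downward; lengths in m; the calibration is good to about 2 mm. A picture is of the moment at which its call begins: read the wrist's pose just before it. get_calibration takes no time and is no camera call.
- bot.job_done(): hands the job in; it is judged then, once.
Trained networks look in the newest picture that a camera, given by its name, has taken for a name from the list of things; names that differ only in an ending like _2 or _b are one class to them, and where a whole thing is asked for, a point or a joint stands for the part that bears it (a point fixed in the world has none). Each returns a list of dicts, best first, with "score" (0 to 1); they miss things now and then, are a little off and sometimes report something else, mostly with a low value. They report only what shows in the picture. A call takes as long as a camera call. They do not tell look-alikes from the thing itself.
- bot.look_for(camera, thing): "extent" ([centre column, centre row, width, height] in pixels, round what is visible of it).
- bot.outline_of(camera, thing): "region" (420x560 bool, what is visible of it) and "extent" ([centre column, centre row, width, height] in pixels, round what is visible of it).
The state is a dict: "clock": time; "joint_pos": joint angles; "joint_vel": joint speeds; "tau": joint torques, N m; "eef_pos": TCP position; "tool_rot": TCP orientation; "ft_force": force on the tool from outside, world axes, zero at the start; "ft_torque": the same for the moment, N m; "grip_width": finger opening in m; "grasp_force": force on a finger pad.
Only numpy, scipy, OpenCV 4.12 (cv2) and the standard library are available. Lean on these libraries where they do the work, as an engineer would, in place of code of your own. Each camera call takes 0.05 s, during which the arm holds its last target. There are 200 camera calls.

## Working session

There is one attempt and no reset: what is moved stays moved. The work goes in short steps, Python scripts to look and compute and a tool call to move; the robot and the scene stay as the last step left them, time stands still between calls to the robot, and variables do not carry over. Pictures are saved under pics/ and viewed, at most 10 in all, crops included, and the job is handed in when it is done.

Besides the shell and the picture viewer there is one more tool, called after ">>>" by a JSON object that holds its "method" and its "body". drive_tool: Moves the arm, as the interface text tells. Its arguments: {"type":"object","properties":{"rows":{"type":"array","items":{"type":"object","properties":{"dx":{"type":"number"},"dy":{"type":"number"},"dz":{"type":"number"},"wx":{"type":"number"},"wy":{"type":"number"},"wz":{"type":"number"},"hand":{"type":"number"}}}}},"required":["rows"]}

```bash
mkdir -p pics; cat > h.py <<'E'
import numpy as np, cv2
from scipy.spatial.transform import Rotation as R
from workcell import bot
def cam(name):
    c=bot.get_calibration(name)
    if 'mount' in c:
        o=bot.get_obs(); M=np.array(c['mount']); Rt=R.from_quat(o['tool_rot']).as_matrix()
        c['rotation']=Rt@M[:3,:3]; c['origin']=Rt@M[:3,3]+np.array(o['eef_pos'])
    c['rotation']=np.array(c['rotation']); c['origin']=np.array(c['origin'])
    c['f']=210/np.tan(np.radians(c['vfov'])/2); return c
def proj(c,P):
    p=(np.atleast_2d(P)-c['origin'])@c['rotation']; s=np.c_[p[:,0]/-p[:,2],-p[:,1]/-p[:,2]]
    s=s*(1+c['k1']*(s**2).sum(1,keepdims=True)); return s*c['f']+[c['cx'],c['cy']]
def ray(c,uv):
    d=(np.atleast_2d(uv).astype(float)-[c['cx'],c['cy']])/c['f']; s=d.copy()
    for _ in range(20): s=d/(1+c['k1']*(s**2).sum(1,keepdims=True))
    return np.c_[s[:,0],-s[:,1],-np.ones(len(s))]@c['rotation'].T
def at(c,uv,z):
    r=ray(c,uv); return c['origin']+r*((z-c['origin'][2])/r[:,2])[:,None]
def snap(name,fn=None):
    c=cam(name); im=bot.camera(name)
    if fn: cv2.imwrite('pics/'+fn,im[:,:,::-1])
    return c,im
E
python3 - <<'E'
from h import *
for n in ['scene','top']:
    c,im=snap(n,n+'.png'); print(n,c['origin'].round(3),c['vfov'],c['k1'])
    for t in ['jar','cone','scoop','cone_grip','scoop_grip','marble1','ball','bail_tray','trophy_plate']:
        for d in bot.look_for(n,t)[:6]:
            e=d['extent']; print(t,round(d['score'],2),np.round(e),at(c,[e[:2]],0.03)[0].round(3))
print(bot.get_obs())
E
```

```text
scene [1.088 0.913 1.   ] 49.02614565122424 -0.12503505053841135Traceback (most recent call last):
  File "<stdin>", line 6, in <module>
  File "h.py", line 19, in at
    r=ray(c,uv); return c['origin']+r*((z-c['origin'][2])/r[:,2])[:,None]
  File "h.py", line 17, in ray
    return np.c_[s[:,0],-s[:,1],-np.ones(len(s))]@c['rotation'].T
           ~~~~~~~~~~~~~~~~~~~~~~~~~~~~~~~~~~~~~~^~~~~~~~~~~~~~~~
ValueError: matmul: Input operand 1 has a mismatch in its core dimension 0, with gufunc signature (n?,k),(k,m?)->(n?,m?) (size 4 is different from 3)
```

View pics/scene.png

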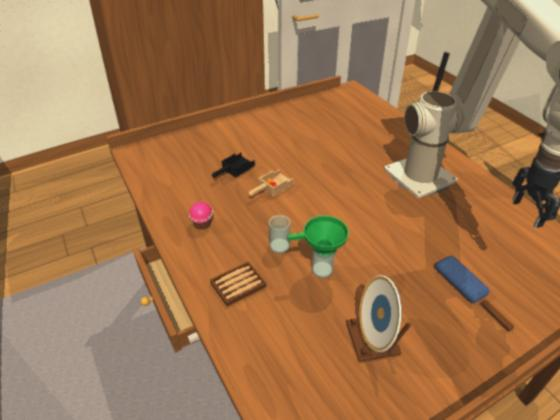

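The scene view shows the green cone on the jar at about (324,245), a second jar at (279,234), the pale scoop at (272,184), a black scoop at (235,165) and the plate at (380,315). The calibration gives the rotation as a quaternion, so I'll fix that.

```bash
sed -i "s/c\['rotation'\]=np.array(c\['rotation'\]); /c['rotation']=np.array(c['rotation']); c['rotation']=R.from_quat(c['rotation']).as_matrix() if c['rotation'].shape==(4,) else c['rotation']; /" h.py
python3 - <<'E'
from h import *
for n in ['scene','top']:
    c,im=snap(n,n+'.png'); print(n,c['origin'].round(3),c['vfov'],c['k1'])
    for t in ['jar','cone','scoop','marble1','ball','bail_tray','trophy_plate']:
        for d in bot.look_for(n,t)[:6]:
            e=d['extent']; print(t,round(d['score'],2),np.round(e),at(c,[e[:2]],0.03)[0].round(3))
print(bot.get_obs())
E
```

```text
scene [1.088 0.913 1.   ] 49.02614565122424 -0.12503505053841135
jar 0.96 [282. 235.  20.  36.] [0.608 0.057 0.03 ]
jar 0.93 [324. 268.  20.  26.] [0.568 0.229 0.03 ]
cone 0.85 [319. 235.  62.  37.] [0.508 0.11  0.03 ]
cone 0.56 [270. 185.  45.  28.] [ 0.523 -0.173  0.03 ]
scoop 0.85 [233. 167.  44.  23.] [ 0.591 -0.327  0.03 ]
scoop 0.82 [272. 185.  44.  24.] [ 0.519 -0.168  0.03 ]
scoop 0.19 [323. 267.  22.  25.] [0.569 0.223 0.03 ]
ball 0.79 [201. 214.  21.  28.] [ 0.783 -0.149  0.03 ]
ball 0.72 [272. 182.  39.  27.] [ 0.509 -0.186  0.03 ]
ball 0.6 [320. 235.  62.  48.] [0.508 0.11  0.03 ]
bail_tray 0.8 [238. 283.  57.  41.] [0.801 0.161 0.03 ]
trophy_plate 0.61 [379. 318.  65.  87.] [0.538 0.439 0.03 ]
top [0.531 0.063 1.241] 51.82458568227418 0.012320886594661755
jar 0.6 [277. 216.  27.  27.] [0.628 0.068 0.03 ]
jar 0.54 [224. 238.  15.  17.] [0.564 0.215 0.03 ]
cone 0.92 [224. 232.  46.  60.] [0.583 0.217 0.03 ]
scoop 0.67 [430. 232.  37.  60.] [ 0.585 -0.358  0.03 ]
scoop 0.59 [371. 256.  36.  58.] [ 0.517 -0.194  0.03 ]
marble1 0.58 [370. 261.   9.   5.] [ 0.502 -0.191  0.03 
[... 393 characters left out ...]
95  0.03 ]
{'clock': 0.9, 'joint_pos': array([1.30297963e+00, 2.40549245e-01, 5.01425824e-03, 1.33521012e+00,
       1.10853190e-05, 1.57081076e+00]), 'joint_vel': array([ 0.00076328, -0.00044338, -0.00031793, -0.00075479,  0.00109862,
       -0.00034793]), 'tau': array([-1.76550520e-04, -3.72194982e+01,  2.52695507e+01,  1.02451992e-03,
       -8.78150877e-05,  2.23198271e-06]), 'eef_pos': array([0.13231077, 0.48217851, 0.24233729]), 'tool_rot': array([ 1.33515661e-01,  9.91046703e-01,  2.61227059e-05, -2.07380614e-06]), 'ft_force': array([0.02920875, 0.10392606, 0.07142205]), 'ft_torque': array([-0.00846201, -0.01489551, -0.01917254]), 'grasp_force': 0.0, 'grip_width': 0.08526420366275751}
```

View pics/top.png

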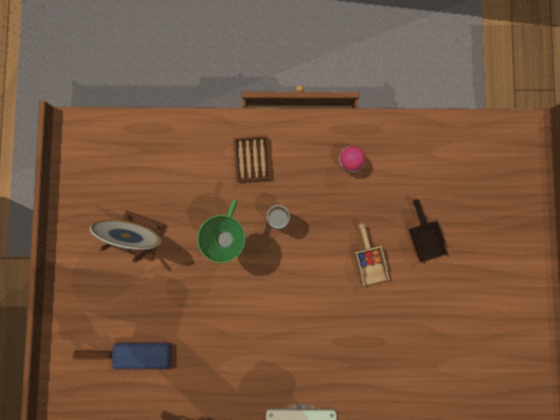

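Top view: the cone is on the left jar at (222,239) with its handle pointing to (234,205). The second jar is at (278,217), the pale scoop's bowl is at (372,266) with the handle end at (363,228), the black scoop is at (428,232), and the blue bat at (142,355). The bystanders are the ball at (352,158), the tray at (253,160) and the plate at (126,236).

```bash
cat >> h.py <<'E'
D=np.diag([-1.,1,-1])
def ori(psi,th=0,roll=0): return R.from_euler('z',psi)*R.from_euler('y',-th)*R.from_matrix(D)
def rel(pos,rot):
    o=bot.get_obs(); q=R.from_quat(o['tool_rot'])
    d=q.inv().apply(np.array(pos)-o['eef_pos'])/0.05; w=np.degrees((q.inv()*rot).as_rotvec())/5
    print('rel d',d.round(3),'w',w.round(3))
E
python3 - <<'E'
from h import *
c,im=snap('top')
hsv=cv2.cvtColor(im,cv2.COLOR_RGB2HSV)
m=cv2.inRange(hsv,(45,100,40),(80,255,255)); 
ys,xs=np.nonzero(m); P=at(c,np.c_[xs,ys],0.159)[:,:2]
cen=np.median(P,0)
hull=cv2.convexHull(P.astype(np.float32))[:,0]
from scipy.optimize import least_squares
s=least_squares(lambda p:np.hypot(*(P-p[:2]).T).clip(0.06,1)-0.06+0*p[0],cen,loss='soft_l1',f_scale=.002).x
far=P[np.hypot(*(P-s).T)>0.075]; v=far.mean(0)-s
print('cone',s.round(4),'yaw',np.arctan2(v[1],v[0]).round(3),len(P),np.hypot(*(P-s).T).max())
for d in bot.outline_of('top','scoop')[:2]:
    ys,xs=np.nonzero(d['region']); print(d['score'],np.round(d['extent']))
    if 350<d['extent'][0]<400:
        Q=at(c,np.c_[xs,ys],0.035)[:,:2]; mu=Q.mean(0); u=np.linalg.svd(Q-mu,full_matrices=False)[2][0]; u*=np.sign(u[0])
        t=(Q-mu)@u; print('scoop yaw',np.arctan2(u[1],u[0]),'ends',mu+u*t.min(),mu+u*t.max(), np.ptp(t))
print(bot.get_calibration('wrist'))
rel([0.46,-0.2,0.30],ori(0.2))
E
```

```text
cone [0.567  0.2052] yaw -0.318 1579 0.09438234393011864
0.71 [372. 254.  36.  60.]
scoop yaw 0.22094757907987297 ends [ 0.44297467 -0.20348855] [ 0.60872146 -0.1662594 ] 0.16987644682975644
0.59 [428. 232.  34.  60.]
{'vfov': 60.40372186386505, 'cx': 281.5912451012722, 'cy': 208.06230631770538, 'k1': -0.09420138337758818, 'mount': array([[-2.28502696e-05,  9.55301891e-01,  2.95632029e-01,
         7.58476662e-02],
       [ 9.99999547e-01, -2.59396502e-04,  9.15503740e-04,
        -1.16689783e-03],
       [ 9.51268369e-04,  2.95631916e-01, -9.55301453e-01,
        -1.30954360e-01],
       [ 0.00000000e+00,  0.00000000e+00,  0.00000000e+00,
         1.00000000e+00]])}
rel d [ -9.931 -11.423  -1.155] w [ 1.000e-03 -0.000e+00 -5.361e+00]
```

>>> {"method": "drive_tool", "body": {"rows": [{"dx": -5, "dy": -5, "dz": -1, "wz": -2.5}, {"dx": -10.5, "dy": -11.2, "dz": -0.6, "wz": -5.36}, {"dx": -10.5, "dy": -11.2, "dz": -0.6, "wz": -5.36}, {"dx": -10.5, "dy": -11.2, "dz": -0.6, "wz": -5.36}, {"dx": -10.5, "dy": -11.2, "dz": -0.6, "wz": -5.36}, {"dx": -10.5, "dy": -11.2, "dz": -0.6, "wz": -5.36}, {"dx": -10.5, "dy": -11.2, "dz": -0.6, "wz": -5.36}, {"dx": -10.5, "dy": -11.2, "dz": -0.6, "wz": -5.36}, {"dx": -10.5, "dy": -11.2, "dz": -0.6, "wz": -5.36}, {"dx": -10.5, "dy": -11.2, "dz": -0.6, "wz": -5.36}, {"dx": -10.5, "dy": -11.2, "dz": -0.6, "wz": -5.36}, {"dx": -10.5, "dy": -11.2, "dz": -0.6, "wz": -5.36}, {"dx": -10.5, "dy": -11.2, "dz": -0.6, "wz": -5.36}, {"dx": -10.5, "dy": -11.2, "dz": -0.6, "wz": -5.36}, {"dx": -10.5, "dy": -11.2, "dz": -0.6, "wz": -5.36}, {"dx": -10.5, "dy": -11.2, "dz": -0.6, "wz": -5.36}, {"dx": -10.5, "dy": -11.2, "dz": -0.6, "wz": -5.36}, {"dx": -10.5, "dy": -11.2, "dz": -0.6, "wz": -5.36}, {"dx": -10.5, "dy": -11.2, "dz": -0.6, "wz": -5.36}, {"dx": -10.5, "dy": -11.2, "dz": -0.6, "wz": -5.36}]}}

```text
invalid input at $.rows[0]: expected keys dx, dy, dz, wx, wy, wz, hand
```

```bash
python3 - <<'E'
from h import *
c,im=snap('wrist')
P0=np.array([0.443+.05*.976,-.2035+.05*.219])
def model(p):
    o=np.array([p[0],p[1],0]); M=R.from_euler('z',p[2]).as_matrix()
    L={'nose':[[-50,-37,12],[-50,37,12]],'back':[[47,-37,40],[47,37,40]],'wall':[[-20,37,40],[47,37,40]],'wall2':[[-20,-37,40],[47,-37,40]],'h1':[[47,-7,38],[115,-7,38]],'h2':[[47,7,38],[115,7,38]],'end':[[122,-10,38],[122,10,38]]}
    for k,v in L.items():
        q=proj(c,np.array(v)/1000@M.T+o); cv2.line(big,tuple((q[0]).astype(int)),tuple((q[1]).astype(int)),(255,0,255),1)
big=im[:,:,::-1].copy(); model([*P0,0.22])
for n in ['scoop','scoop_grip','scoop_nose']:
  for d in bot.outline_of('wrist',n)[:2]: print(n,d['score'],np.round(d['extent']))
d=bot.outline_of('wrist','scoop')[0]; np.save('reg.npy',d['region'])
cs,_=cv2.findContours(d['region'].astype(np.uint8),0,1); cv2.drawContours(big,cs,-1,(0,255,255),1)
cv2.imwrite('pics/w1.png',big); print(bot.get_obs()['eef_pos'],P0)
E
```

```text
Traceback (most recent call last):
IndexError: list index out of range
```

>>> {"method": "drive_tool", "body": {"rows": [{"dx": -5, "dy": -5, "dz": -1, "wx": 0, "wy": 0, "wz": -2.5, "hand": 85}, {"dx": -10.5, "dy": -11.2, "dz": -0.6, "wx": 0, "wy": 0, "wz": -5.36, "hand": 85}, {"dx": -10.5, "dy": -11.2, "dz": -0.6, "wx": 0, "wy": 0, "wz": -5.36, "hand": 85}, {"dx": -10.5, "dy": -11.2, "dz": -0.6, "wx": 0, "wy": 0, "wz": -5.36, "hand": 85}, {"dx": -10.5, "dy": -11.2, "dz": -0.6, "wx": 0, "wy": 0, "wz": -5.36, "hand": 85}, {"dx": -10.5, "dy": -11.2, "dz": -0.6, "wx": 0, "wy": 0, "wz": -5.36, "hand": 85}, {"dx": -10.5, "dy": -11.2, "dz": -0.6, "wx": 0, "wy": 0, "wz": -5.36, "hand": 85}, {"dx": -10.5, "dy": -11.2, "dz": -0.6, "wx": 0, "wy": 0, "wz": -5.36, "hand": 85}, {"dx": -10.5, "dy": -11.2, "dz": -0.6, "wx": 0, "wy": 0, "wz": -5.36, "hand": 85}, {"dx": -10.5, "dy": -11.2, "dz": -0.6, "wx": 0, "wy": 0, "wz": -5.36, "hand": 85}, {"dx": -10.5, "dy": -11.2, "dz": -0.6, "wx": 0, "wy": 0, "wz": -5.36, "hand": 85}, {"dx": -10.5, "dy": -11.2, "dz": -0.6, "wx": 0, "wy": 0, "wz": -5.36, "hand": 85}, {"dx": -10.5, "dy": -11.2, "dz": -0.6, "wx": 0, "wy": 0, "wz": -5.36, "hand": 85}, {"dx": -10.5, "dy": -11.2, "dz": -0.6, "wx": 0, "wy": 0, "wz": -5.36, "hand": 85}, {"dx": -10.5, "dy": -11.2, "dz": -0.6, "wx": 0, "wy": 0, "wz": -5.36, "hand": 85}, {"dx": -10.5, "dy": -11.2, "dz": -0.6, "wx": 0, "wy": 0, "wz": -5.36, "hand": 85}, {"dx": -10.5, "dy": -11.2, "dz": -0.6, "wx": 0, "wy": 0, "wz": -5.36, "hand": 85}, {"dx": -10.5, "dy": -11.2, "dz": -0.6, "wx": 0, "wy": 0, "wz": -5.36, "hand": 85}]}}

```text
clock: 3.05
eef_pos: [0.4901, -0.1971, 0.2717]
tool_rot: [-0.099, 0.995, 0.001, -0.001]
ft_force: [0.4, -0.1, -0.6]
grip_width: 0.085
grasp_force: 0.0
```

```bash
cat > s.py <<'E'
from h import *
c,im=snap('wrist')
P0=np.array([0.443+.05*.976,-.2035+.05*.219])
def model(p):
    o=np.array([p[0],p[1],0]); M=R.from_euler('z',p[2]).as_matrix()
    L={'nose':[[-50,-37,12],[-50,37,12]],'back':[[47,-37,40],[47,37,40]],'wall':[[-20,37,40],[47,37,40]],'wall2':[[-20,-37,40],[47,-37,40]],'h1':[[47,-7,38],[115,-7,38]],'h2':[[47,7,38],[115,7,38]],'end':[[122,-10,38],[122,10,38]]}
    for k,v in L.items():
        q=proj(c,np.array(v)/1000@M.T+o); cv2.line(big,tuple((q[0]).astype(int)),tuple((q[1]).astype(int)),(255,0,255),1)
big=im[:,:,::-1].copy(); model([*P0,0.22])
D_=bot.outline_of('wrist','scoop'); print([(d['score'],np.round(d['extent'])) for d in D_])
if D_:
    np.save('reg.npy',D_[0]['region'])
    cs,_=cv2.findContours(D_[0]['region'].astype(np.uint8),0,1); cv2.drawContours(big,cs,-1,(0,255,255),1)
cv2.imwrite('pics/w1.png',big); print(bot.get_obs()['eef_pos'],P0)
E
python3 s.py
```

```text
[(0.88, array([283., 198.,  74., 156.])), (0.8, array([130., 218.,  91., 135.]))]
[ 0.48989135 -0.19587514  0.2722609 ] [ 0.4918  -0.19255]
```

View pics/w1.png

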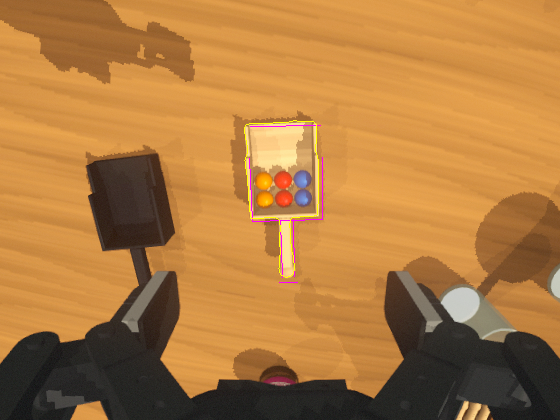

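The wrist view shows the pale scoop with all six marbles: bowl at about (283,170), nose edge at row 123, handle end at (288,277). My model overlay is only 2–4 mm off, so I'll fit the silhouette.

```bash
cat > fit.py <<'E'
from h import *
from scipy.optimize import minimize
c=cam('wrist'); reg=np.load('reg.npy').astype(np.float32)
B=np.array([[x,y,z] for y in(-37,37) for x,z in((-50,8),(-50,30),(-20,0),(47,0),(47,40),(-20,40))])/1e3
a=np.linspace(0,2*np.pi,16); H=np.array([[x,y,z] for x in(47,112) for y in(-7,7) for z in(22,38)]+[[112+10*np.cos(t),10*np.sin(t),z] for t in a for z in (22,38)])/1e3
S=4
def sil(p):
    m=np.zeros((420*S,560*S),np.uint8); M=R.from_euler('z',p[2]).as_matrix()
    for K in(B,H[:8],H[8:]):
        q=proj(c,K@M.T+[p[0],p[1],0]); cv2.fillConvexPoly(m,cv2.convexHull(((q+.5)*S-.5).round().astype(np.int32)),1)
    return cv2.resize(m.astype(np.float32),(560,420),interpolation=cv2.INTER_AREA)
f=lambda p:np.abs(sil(p)-reg).sum()
p0=np.array([.4918,-.1925,.22])
r=minimize(f,p0,method='Nelder-Mead',options=dict(initial_simplex=p0+np.array([[0,0,0],[.01,0,0],[0,.01,0],[0,0,.1]])))
p=r.x; print(p.round(4),r.fun,f(p0),reg.sum())
u=np.array([np.cos(p[2]),np.sin(p[2])]); g=p[:2]+.082*u; print('grip',g)
rel([*g,.10],ori(p[2])); rel([*g,.022],ori(p[2]))
E
python3 fit.py
```

```text
[ 0.4886 -0.1968  0.2453] 1865.5625 2892.0 6024.0
grip [ 0.56819358 -0.17688962]
rel d [-1.612  0.057  3.444] w [ 0.008 -0.006 -0.51 ]
rel d [-1.613  0.056  5.004] w [ 0.008 -0.006 -0.51 ]
```

```bash
sed -i "s/^c=cam.*/c=cam('wrist'); r_=np.load('reg.npy').astype(np.uint8); cs,_=cv2.findContours(r_,cv2.RETR_EXTERNAL,1); cv2.drawContours(r_,cs,-1,1,-1); reg=r_.astype(np.float32)/" fit.py; python3 fit.py
```

```text
[ 0.4886 -0.1968  0.2453] 289.5625 1316.0 7600.0
grip [ 0.56819358 -0.17688962]
rel d [-1.612  0.057  3.444] w [ 0.008 -0.006 -0.51 ]
rel d [-1.613  0.056  5.004] w [ 0.008 -0.006 -0.51 ]
```

>>> {"method": "drive_tool", "body": {"rows": [{"dx": -0.8, "dy": 0.03, "dz": 0.8, "wx": 0, "wy": 0, "wz": -0.25, "hand": 45}, {"dx": -1.6, "dy": 0.06, "dz": 1.6, "wx": 0, "wy": 0, "wz": -0.5, "hand": 45}, {"dx": -1.61, "dy": 0.06, "dz": 2.5, "wx": 0, "wy": 0, "wz": -0.51, "hand": 45}, {"dx": -1.61, "dy": 0.06, "dz": 3.3, "wx": 0, "wy": 0, "wz": -0.51, "hand": 45}, {"dx": -1.61, "dy": 0.06, "dz": 4.0, "wx": 0, "wy": 0, "wz": -0.51, "hand": 45}, {"dx": -1.61, "dy": 0.06, "dz": 4.5, "wx": 0, "wy": 0, "wz": -0.51, "hand": 45}, {"dx": -1.61, "dy": 0.06, "dz": 4.9, "wx": 0, "wy": 0, "wz": -0.51, "hand": 45}, {"dx": -1.61, "dy": 0.06, "dz": 5.0, "wx": 0, "wy": 0, "wz": -0.51, "hand": 45}, {"dx": -1.61, "dy": 0.06, "dz": 5.0, "wx": 0, "wy": 0, "wz": -0.51, "hand": 45}, {"dx": -1.61, "dy": 0.06, "dz": 5.0, "wx": 0, "wy": 0, "wz": -0.51, "hand": 10}, {"dx": -1.61, "dy": 0.06, "dz": 5.0, "wx": 0, "wy": 0, "wz": -0.51, "hand": 5}, {"dx": -1.61, "dy": 0.06, "dz": 5.0, "wx": 0, "wy": 0, "wz": -0.51, "hand": 5}, {"dx": -1.61, "dy": 0.06, "dz": 5.0, "wx": 0, "wy": 0, "wz": -0.51, "hand": 5}, {"dx": -1.61, "dy": 0.06, "dz": 5.0, "wx": 0, "wy": 0, "wz": -0.51, "hand": 5}, {"dx": -1.61, "dy": 0.06, "dz": 5.0, "wx": 0, "wy": 0, "wz": -0.51, "hand": 5}]}}

```text
clock: 4.65
eef_pos: [0.57, -0.1779, 0.0241]
tool_rot: [-0.122, 0.993, -0.0, 0.002]
ft_force: [-0.7, 1.5, 6.9]
grip_width: 0.0125
grasp_force: 61.4
```

```bash
python3 - <<'E'
from h import *
rel([.568,-.177,.24],ori(.2453))
j=np.array([.567,.205]); 
for h_ in(.30,.26):
  for th in(0,):
    psi=.35; u=np.array([np.cos(psi),np.sin(psi)]); rel([*(j+.04*u+.132*u),h_],ori(psi))
E
```

```text
rel d [ 0.021  0.023 -4.318] w [-0.011  0.034 -0.007]
rel d [-5.235  7.8   -5.51 ] w [-0.013  0.034 -1.207]
rel d [-5.233  7.801 -4.71 ] w [-0.013  0.034 -1.207]
```

>>> {"method": "drive_tool", "body": {"rows": [{"dx": 0, "dy": 0, "dz": -0.05, "wx": 0, "wy": 0, "wz": 0, "hand": 5}, {"dx": 0, "dy": 0, "dz": -0.2, "wx": 0, "wy": 0.1, "wz": 0, "hand": 5}, {"dx": 0, "dy": 0, "dz": -0.45, "wx": 0, "wy": 0.3, "wz": 0, "hand": 5}, {"dx": 0, "dy": 0, "dz": -0.8, "wx": 0, "wy": 0.5, "wz": 0, "hand": 5}, {"dx": 0, "dy": 0, "dz": -1.2, "wx": 0, "wy": 0.7, "wz": 0, "hand": 5}, {"dx": 0, "dy": 0, "dz": -1.7, "wx": 0, "wy": 0.8, "wz": 0, "hand": 5}, {"dx": 0, "dy": 0, "dz": -2.2, "wx": 0, "wy": 0.8, "wz": 0, "hand": 5}, {"dx": 0, "dy": 0, "dz": -2.8, "wx": 0, "wy": 0.8, "wz": 0, "hand": 5}, {"dx": 0, "dy": 0, "dz": -3.4, "wx": 0, "wy": 0.8, "wz": 0, "hand": 5}, {"dx": 0, "dy": 0, "dz": -4.0, "wx": 0, "wy": 0.8, "wz": 0, "hand": 5}, {"dx": 0, "dy": 0, "dz": -4.5, "wx": 0, "wy": 0.8, "wz": 0, "hand": 5}, {"dx": 0, "dy": 0, "dz": -4.9, "wx": 0, "wy": 0.8, "wz": 0, "hand": 5}, {"dx": 0, "dy": 0, "dz": -5.2, "wx": 0, "wy": 0.8, "wz": 0, "hand": 5}, {"dx": 0, "dy": 0, "dz": -5.4, "wx": 0, "wy": 0.8, "wz": 0, "hand": 5}, {"dx": 0, "dy": 0, "dz": -5.5, "wx": 0, "wy": 0.8, "wz": 0, "hand": 5}, {"dx": 0, "dy": 0, "dz": -5.5, "wx": 0, "wy": 0.8, "wz": 0, "hand": 5}]}}

```text
clock: 6.25
eef_pos: [0.5688, -0.1779, 0.2975]
tool_rot: [-0.122, 0.992, -0.004, -0.035]
ft_force: [0.3, -0.1, -1.4]
grip_width: 0.0129
grasp_force: 60.2
```

```bash
python3 - <<'E'
from h import *
c,im=snap('wrist','w2.png'); print(bot.get_obs()['grasp_force'])
j=np.array([.567,.205]); 
psi=.35; u=np.array([np.cos(psi),np.sin(psi)]); rel([*(j+.02*u+.132*u),.30],ori(psi,-.05))
c,im=snap('scene')
P=[at(c,[[324,235]],.159)]
for d in bot.outline_of('scene','cone')[:1]: print(d['score'],d['extent'],proj(c,[[.567,.205,.159]]))
E
```

```text
60.17611026763916
rel d [-4.828  7.758 -0.403] w [ 0.078 -0.235 -1.208]
0.98 [319.0, 236.1, 60.8, 41.6] [[322.77361519 229.62677758]]
```

View pics/w2.png

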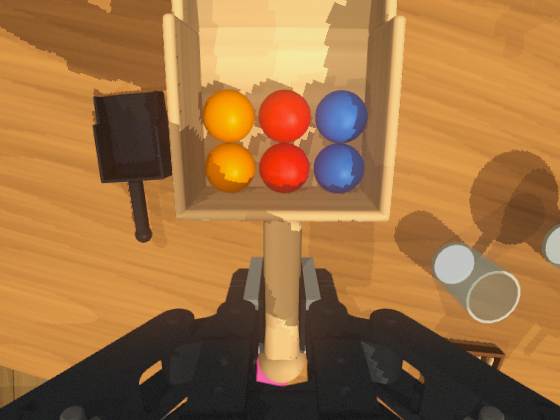

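The wrist view shows the scoop gripped by its handle, with all six marbles at the back of the bowl (rows 115 and 168).

```bash
cat >> h.py <<'E'
V=np.array([-.1336,0,-.012])
def nosepose(N,psi,th):
    q=R.from_euler('z',psi)*R.from_euler('y',-th); return np.array(N)-q.apply(V), ori(psi,th)
def ease(pos,rot,n):
    o=bot.get_obs(); q=R.from_quat(o['tool_rot']); d=q.inv().apply(np.array(pos)-o['eef_pos'])/0.05; w=np.degrees((q.inv()*rot).as_rotvec())/5
    for i in range(1,n+1):
        s=i/n; s=s*s*(3-2*s); print(*(d*s).round(2),*(w*s).round(2))
E
python3 - <<'E'
from h import *
j=np.array([.567,.205]); psi=-.7; u=np.array([np.cos(psi),np.sin(psi)])
p,q=nosepose([*(j+.025*u),.25],psi,-.06); print(p); rel(p,q); ease(p,q,18)
E
```

```text
[0.68867045 0.10251839 0.25396722]
rel d [-3.744  4.856  0.582] w [-0.701 -0.13  10.8  ]
-0.03 0.04 0.01 -0.01 -0.0 0.1
-0.13 0.17 0.02 -0.02 -0.0 0.37
-0.28 0.36 0.04 -0.05 -0.01 0.8
-0.47 0.61 0.07 -0.09 -0.02 1.36
-0.71 0.92 0.11 -0.13 -0.02 2.04
-0.97 1.26 0.15 -0.18 -0.03 2.8
-1.26 1.63 0.2 -0.24 -0.04 3.63
-1.56 2.02 0.24 -0.29 -0.05 4.5
-1.87 2.43 0.29 -0.35 -0.06 5.4
-2.18 2.83 0.34 -0.41 -0.08 6.3
-2.49 3.22 0.39 -0.47 -0.09 7.17
-2.77 3.6 0.43 -0.52 -0.1 8.0
-3.04 3.94 0.47 -0.57 -0.11 8.76
-3.27 4.24 0.51 -0.61 -0.11 9.44
-3.47 4.5 0.54 -0.65 -0.12 10.0
-3.62 4.69 0.56 -0.68 -0.13 10.43
-3.71 4.81 0.58 -0.69 -0.13 10.7
-3.74 4.86 0.58 -0.7 -0.13 10.8
```

>>> {"method": "drive_tool", "body": {"rows": [{"dx": -0.03, "dy": 0.04, "dz": 0.01, "wx": -0.01, "wy": 0, "wz": 0.1, "hand": 5}, {"dx": -0.13, "dy": 0.17, "dz": 0.02, "wx": -0.02, "wy": 0, "wz": 0.37, "hand": 5}, {"dx": -0.28, "dy": 0.36, "dz": 0.04, "wx": -0.05, "wy": -0.01, "wz": 0.8, "hand": 5}, {"dx": -0.47, "dy": 0.61, "dz": 0.07, "wx": -0.09, "wy": -0.02, "wz": 1.36, "hand": 5}, {"dx": -0.71, "dy": 0.92, "dz": 0.11, "wx": -0.13, "wy": -0.02, "wz": 2.04, "hand": 5}, {"dx": -0.97, "dy": 1.26, "dz": 0.15, "wx": -0.18, "wy": -0.03, "wz": 2.8, "hand": 5}, {"dx": -1.26, "dy": 1.63, "dz": 0.2, "wx": -0.24, "wy": -0.04, "wz": 3.63, "hand": 5}, {"dx": -1.56, "dy": 2.02, "dz": 0.24, "wx": -0.29, "wy": -0.05, "wz": 4.5, "hand": 5}, {"dx": -1.87, "dy": 2.43, "dz": 0.29, "wx": -0.35, "wy": -0.06, "wz": 5.4, "hand": 5}, {"dx": -2.18, "dy": 2.83, "dz": 0.34, "wx": -0.41, "wy": -0.08, "wz": 6.3, "hand": 5}, {"dx": -2.49, "dy": 3.22, "dz": 0.39, "wx": -0.47, "wy": -0.09, "wz": 7.17, "hand": 5}, {"dx": -2.77, "dy": 3.6, "dz": 0.43, "wx": -0.52, "wy": -0.1, "wz": 8.0, "hand": 5}, {"dx": -3.04, "dy": 3.94, "dz": 0.47, "wx": -0.57, "wy": -0.11, "wz": 8.76, "hand": 5}, {"dx": -3.27, "dy": 4.24, "dz": 0.51, "wx": -0.61, "wy": -0.11, "wz": 9.44, "hand": 5}, {"dx": -3.47, "dy": 4.5, "dz": 0.54, "wx": -0.65, "wy": -0.12, "wz": 10.0, "hand": 5}, {"dx": -3.62, "dy": 4.69, "dz": 0.56, "wx": -0.68, "wy": -0.13, "wz": 10.43, "hand": 5}, {"dx": -3.71, "dy": 4.81, "dz": 0.58, "wx": -0.69, "wy": -0.13, "wz": 10.7, "hand": 5}, {"dx": -3.74, "dy": 4.86, "dz": 0.58, "wx": -0.7, "wy": -0.13, "wz": 10.8, "hand": 5}, {"dx": -3.74, "dy": 4.86, "dz": 0.58, "wx": -0.7, "wy": -0.13, "wz": 10.8, "hand": 5}]}}

```text
clock: 8.3
eef_pos: [0.6887, 0.103, 0.2545]
tool_rot: [0.342, 0.939, 0.01, -0.028]
ft_force: [-0.1, -0.8, -1.4]
grip_width: 0.0129
grasp_force: 60.2
```

```bash
python3 - <<'E'
from h import *
c,im=snap('wrist','w3.png'); o=bot.get_obs(); print(o['eef_pos'],o['joint_pos'].round(2),R.from_quat(o['tool_rot']).as_matrix().round(3))
j=np.array([.567,.205]); psi=-.7; u=np.array([np.cos(psi),np.sin(psi)])
# cone rim from wrist view: green pixels
hsv=cv2.cvtColor(im,cv2.COLOR_RGB2HSV); m=cv2.inRange(hsv,(45,100,40),(80,255,255)); ys,xs=np.nonzero(m); print(len(xs), xs.min() if len(xs) else 0,xs.max() if len(xs) else 0,ys.min() if len(xs) else 0,ys.max() if len(xs) else 0)
for th in (.1,.2,.3,.4,.5,.6,.7,.8):
    p,q=nosepose([*(j+.025*u),.182],psi,th); print(th,end=' '); rel(p,q)
E
```

```text
[0.68871259 0.10249658 0.25484747] [0.13 0.71 0.78 1.68 0.04 0.83] [[-0.764  0.644 -0.045]
 [ 0.643  0.765  0.037]
 [ 0.058 -0.    -0.998]]
0 0 0 0 0
0.1 rel d [-0.008 -0.     0.953] w [-1.000e-03 -1.815e+00  5.000e-03]
0.2 rel d [ 0.071 -0.     0.696] w [-1.000e-03 -2.961e+00  5.000e-03]
0.3 rel d [ 0.175 -0.     0.449] w [-1.000e-03 -4.107e+00  5.000e-03]
0.4 rel d [ 0.303 -0.     0.213] w [-1.000e-03 -5.253e+00  5.000e-03]
0.5 rel d [ 0.454 -0.    -0.008] w [-0.000e+00 -6.399e+00  5.000e-03]
0.6 rel d [ 0.626  0.    -0.214] w [-0.000e+00 -7.545e+00  5.000e-03]
0.7 rel d [ 0.818  0.    -0.401] w [ 0.000e+00 -8.691e+00  5.000e-03]
0.8 rel d [ 1.028  0.    -0.568] w [ 0.000e+00 -9.837e+00  5.000e-03]
```

View pics/w3.png

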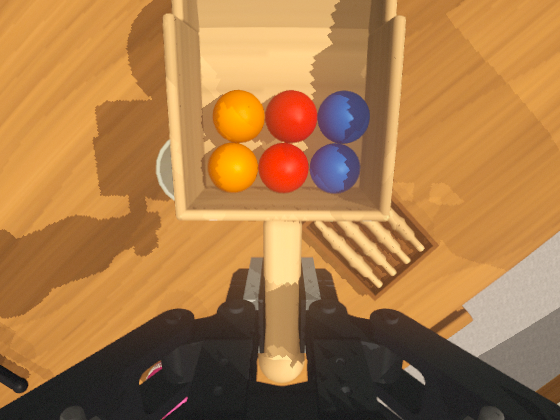

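The wrist view shows the marbles still in the bowl; the cone is hidden under the scoop. I'll check the cone's position by fitting both saved static views.

```bash
python3 - <<'E'
from h import *
from scipy.optimize import minimize
a=np.linspace(0,2*np.pi,40)
def ring(r,z): return np.c_[r*np.cos(a),r*np.sin(a),0*a+z]
G=[]
for n in('scene','top'):
    im=cv2.imread('pics/%s.png'%n); m=cv2.inRange(cv2.cvtColor(im,cv2.COLOR_BGR2HSV),(45,90,25),(82,255,255))
    cs,_=cv2.findContours(m,0,1); k=max(cs,key=cv2.contourArea); m[:]=0; cv2.drawContours(m,[k],-1,1,-1); G.append((n,cam(n),m.astype(np.float32))); print(n,m.sum(),cv2.boundingRect(k))
hd=np.array([[x,y,z] for x in(.055,.104) for y in(-.0055,.0055) for z in(.142,.159)])
def cost(p,Gs,ret=0):
    t=0; M=R.from_euler('z',p[2]).as_matrix()
    for n,c,m in Gs:
        s=np.zeros((1680,2240),np.uint8)
        for K in(np.r_[ring(.06,.159),ring(.036,.103),ring(.036,.1)],hd):
            q=proj(c,K@M.T+[p[0],p[1],0]); cv2.fillConvexPoly(s,cv2.convexHull(((q+.5)*4-.5).round().astype(np.int32)),1)
        t+=np.abs(cv2.resize(s.astype(np.float32),(560,420),interpolation=cv2.INTER_AREA)-m).sum()
    return t
p0=np.array([.567,.205,-.318])
for Gs in(G,G[:1],G[1:]):
    r=minimize(cost,p0,args=(Gs,),method='Nelder-Mead',options=dict(initial_simplex=p0+np.array([[0,0,0],[.012,0,0],[0,.012,0],[0,0,.1]]))); print(r.x.round(4),r.fun,cost(p0,Gs))
E
```

```text
scene 1410 (287, 216, 61, 40)
top 1804 (198, 200, 47, 62)
[ 0.5607  0.2088 -0.3339] 265.9375 579.8125
[ 0.562   0.2115 -0.3435] 121.25 275.5625
[ 0.5604  0.2069 -0.2971] 110.4375 304.25
```

```bash
python3 - <<'E'
from h import *
j=np.array([.561,.209]); psi=-.7; u=np.array([np.cos(psi),np.sin(psi)])
for th in (-.06,.1,.2,.25,.3,.35,.4,.45,.5,.6,.7,.8):
    p,q=nosepose([*(j+.022*u),.25 if th<0 else .18],psi,th); print(th,end=' '); rel(p,q)
E
```

```text
-0.06 rel d [ 0.203 -0.016  0.029] w [-0.002  0.018  0.005]
0.1 rel d [ 0.193 -0.016  1.004] w [-1.000e-03 -1.815e+00  5.000e-03]
0.2 rel d [ 0.272 -0.016  0.748] w [-1.000e-03 -2.961e+00  5.000e-03]
0.25 rel d [ 0.32  -0.016  0.623] w [-1.000e-03 -3.534e+00  5.000e-03]
0.3 rel d [ 0.376 -0.016  0.501] w [-1.000e-03 -4.107e+00  5.000e-03]
0.35 rel d [ 0.437 -0.016  0.381] w [-1.00e-03 -4.68e+00  5.00e-03]
0.4 rel d [ 0.504 -0.016  0.265] w [-1.000e-03 -5.253e+00  5.000e-03]
0.45 rel d [ 0.576 -0.016  0.153] w [-0.000e+00 -5.826e+00  5.000e-03]
0.5 rel d [ 0.655 -0.016  0.044] w [-0.000e+00 -6.399e+00  5.000e-03]
0.6 rel d [ 0.827 -0.016 -0.162] w [-0.000e+00 -7.545e+00  5.000e-03]
0.7 rel d [ 1.019 -0.016 -0.349] w [ 0.000e+00 -8.691e+00  5.000e-03]
0.8 rel d [ 1.229 -0.016 -0.516] w [ 0.000e+00 -9.837e+00  5.000e-03]
```

>>> {"method": "drive_tool", "body": {"rows": [{"dx": 0.05, "dy": 0, "dz": 0.15, "wx": 0, "wy": -0.2, "wz": 0, "hand": 5}, {"dx": 0.1, "dy": -0.01, "dz": 0.4, "wx": 0, "wy": -0.7, "wz": 0, "hand": 5}, {"dx": 0.15, "dy": -0.02, "dz": 0.75, "wx": 0, "wy": -1.3, "wz": 0, "hand": 5}, {"dx": 0.19, "dy": -0.02, "dz": 1.0, "wx": 0, "wy": -1.8, "wz": 0, "hand": 5}, {"dx": 0.23, "dy": -0.02, "dz": 0.88, "wx": 0, "wy": -2.4, "wz": 0, "hand": 5}, {"dx": 0.27, "dy": -0.02, "dz": 0.75, "wx": 0, "wy": -2.96, "wz": 0, "hand": 5}, {"dx": 0.32, "dy": -0.02, "dz": 0.62, "wx": 0, "wy": -3.53, "wz": 0, "hand": 5}, {"dx": 0.35, "dy": -0.02, "dz": 0.56, "wx": 0, "wy": -3.82, "wz": 0, "hand": 5}, {"dx": 0.38, "dy": -0.02, "dz": 0.5, "wx": 0, "wy": -4.11, "wz": 0, "hand": 5}, {"dx": 0.41, "dy": -0.02, "dz": 0.44, "wx": 0, "wy": -4.4, "wz": 0, "hand": 5}, {"dx": 0.44, "dy": -0.02, "dz": 0.38, "wx": 0, "wy": -4.68, "wz": 0, "hand": 5}, {"dx": 0.47, "dy": -0.02, "dz": 0.32, "wx": 0, "wy": -4.97, "wz": 0, "hand": 5}, {"dx": 0.5, "dy": -0.02, "dz": 0.27, "wx": 0, "wy": -5.25, "wz": 0, "hand": 5}, {"dx": 0.5, "dy": -0.02, "dz": 0.27, "wx": 0, "wy": -5.25, "wz": 0, "hand": 5}, {"dx": 0.54, "dy": -0.02, "dz": 0.21, "wx": 0, "wy": -5.54, "wz": 0, "hand": 5}, {"dx": 0.54, "dy": -0.02, "dz": 0.21, "wx": 0, "wy": -5.54, "wz": 0, "hand": 5}, {"dx": 0.58, "dy": -0.02, "dz": 0.15, "wx": 0, "wy": -5.83, "wz": 0, "hand": 5}, {"dx": 0.58, "dy": -0.02, "dz": 0.15, "wx": 0, "wy": -5.83, "wz": 0, "hand": 5}]}}

```text
clock: 10.15
eef_pos: [0.6655, 0.1212, 0.2497]
tool_rot: [0.334, 0.916, -0.076, 0.21]
ft_force: [0.3, -0.6, -1.7]
grip_width: 0.0127
grasp_force: 60.3
```

```bash
cat > mont.py <<'E'
from h import *
import sys
_,w=snap('wrist'); _,s=snap('scene'); _,t=snap('top')
c=lambda im,x,y,W,H,k:cv2.resize(im[y:y+H,x:x+W],(W*k,H*k),interpolation=cv2.INTER_CUBIC)
A=np.zeros((600,800,3),np.uint8)
A[:210,:280]=cv2.resize(w,(280,210),interpolation=cv2.INTER_AREA)
A[:390,290:800]=c(s,230,150,170,130,3)
A[300:600,0:280]=c(t,190,180,140,150,2)
cv2.imwrite('pics/'+sys.argv[1],A[:,:,::-1])
o=bot.get_obs(); print(o['clock'],o['eef_pos'],[ (round(d['score'],2),np.round(d['extent'])) for n in('wrist','scene') for d in bot.look_for(n,'marble1')])
j=np.array([.561,.209]); psi=-.7; u=np.array([np.cos(psi),np.sin(psi)])
for th in (.5,.6,.7,.8):
    p,q=nosepose([*(j+.022*u),.18],psi,th); print(th,end=' '); rel(p,q)
E
python3 mont.py m1.png
```

```text
10.3 [0.66578    0.12080552 0.24954348] []
0.5 rel d [ 0.022  0.    -0.123] w [ 0.008 -0.564 -0.006]
0.6 rel d [ 0.072  0.    -0.386] w [ 0.007 -1.71  -0.007]
0.7 rel d [ 0.148  0.    -0.644] w [ 0.007 -2.856 -0.007]
0.8 rel d [ 0.25   0.001 -0.892] w [ 0.007 -4.002 -0.007]
```

View pics/m1.png

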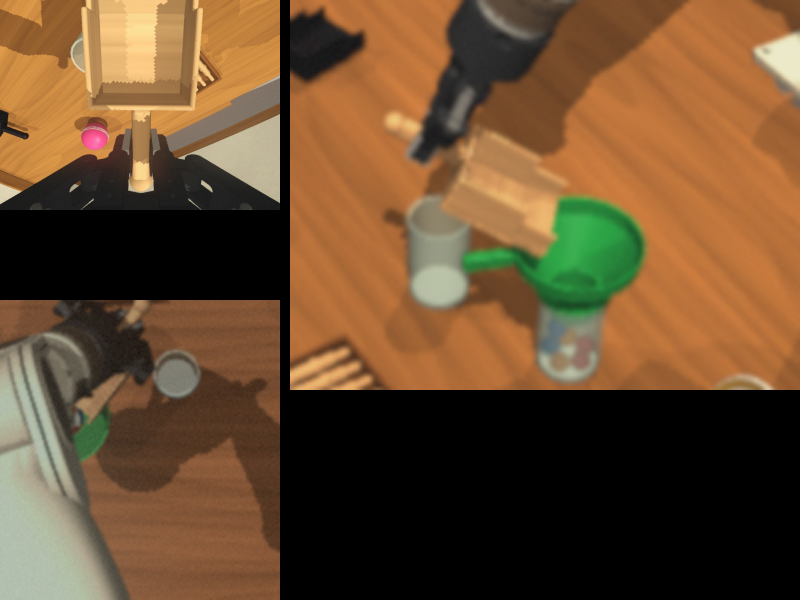

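The montage shows the marbles in the jar at about (570,340), under the seated cone, and the scoop looks empty. I'll tilt a little more to be sure, then level out and raise it.

>>> {"method": "drive_tool", "body": {"rows": [{"dx": 0.03, "dy": 0, "dz": -0.15, "wx": 0, "wy": -0.6, "wz": 0, "hand": 5}, {"dx": 0.07, "dy": 0, "dz": -0.39, "wx": 0, "wy": -1.7, "wz": 0, "hand": 5}, {"dx": 0.15, "dy": 0, "dz": -0.64, "wx": 0, "wy": -2.86, "wz": 0, "hand": 5}, {"dx": 0.15, "dy": 0, "dz": -0.64, "wx": 0, "wy": -2.86, "wz": 0, "hand": 5}, {"dx": 0.15, "dy": 0, "dz": -0.64, "wx": 0, "wy": -2.86, "wz": 0, "hand": 5}, {"dx": 0.0, "dy": 0, "dz": -1.2, "wx": 0, "wy": -2.0, "wz": 0, "hand": 5}, {"dx": -0.2, "dy": 0, "dz": -1.7, "wx": 0, "wy": -0.5, "wz": 0, "hand": 5}, {"dx": -0.3, "dy": 0, "dz": -1.8, "wx": 0, "wy": 1, "wz": 0, "hand": 5}, {"dx": -0.4, "dy": 0, "dz": -1.8, "wx": 0, "wy": 2.5, "wz": 0, "hand": 5}, {"dx": -0.4, "dy": 0, "dz": -1.8, "wx": 0, "wy": 4, "wz": 0, "hand": 5}, {"dx": -0.4, "dy": 0, "dz": -1.8, "wx": 0, "wy": 5.16, "wz": 0, "hand": 5}, {"dx": -0.4, "dy": 0, "dz": -1.8, "wx": 0, "wy": 5.16, "wz": 0, "hand": 5}]}}

```text
clock: 11.6
eef_pos: [0.6525, 0.1304, 0.3368]
tool_rot: [0.346, 0.938, -0.0, -0.001]
ft_force: [0.7, -0.1, -1.9]
grip_width: 0.0129
grasp_force: 60.2
```

```bash
python3 - <<'E'
from h import *
o=bot.get_obs(); print(o['clock'],o['eef_pos'],o['ft_force'])
rel([.570,-.178,.17],ori(.245)); rel([.570,-.178,.026],ori(.245))
E
```

```text
11.6 [0.65252402 0.13043887 0.33677868] [ 0.73356711 -0.05622739 -1.89723568]
rel d [-2.751 -5.76   3.341] w [-9.0000e-03 -1.5000e-02 -1.0902e+01]
rel d [-2.753 -5.756  6.221] w [-9.0000e-03 -1.5000e-02 -1.0902e+01]
```

>>> {"method": "drive_tool", "body": {"rows": [{"dx": -0.2, "dy": -0.4, "dz": 0, "wx": 0, "wy": 0, "wz": -0.8, "hand": 5}, {"dx": -0.6, "dy": -1.2, "dz": 0, "wx": 0, "wy": 0, "wz": -2.2, "hand": 5}, {"dx": -1.0, "dy": -2.1, "dz": 0.2, "wx": 0, "wy": 0, "wz": -3.8, "hand": 5}, {"dx": -1.45, "dy": -3.0, "dz": 0.6, "wx": 0, "wy": 0, "wz": -5.4, "hand": 5}, {"dx": -1.85, "dy": -3.9, "dz": 1.1, "wx": 0, "wy": 0, "wz": -7.0, "hand": 5}, {"dx": -2.3, "dy": -4.7, "dz": 1.7, "wx": 0, "wy": 0, "wz": -8.6, "hand": 5}, {"dx": -2.6, "dy": -5.4, "dz": 2.4, "wx": 0, "wy": 0, "wz": -10, "hand": 5}, {"dx": -2.75, "dy": -5.76, "dz": 3.1, "wx": 0, "wy": 0, "wz": -10.9, "hand": 5}, {"dx": -2.75, "dy": -5.76, "dz": 3.8, "wx": 0, "wy": 0, "wz": -10.9, "hand": 5}, {"dx": -2.75, "dy": -5.76, "dz": 4.5, "wx": 0, "wy": 0, "wz": -10.9, "hand": 5}, {"dx": -2.75, "dy": -5.76, "dz": 5.1, "wx": 0, "wy": 0, "wz": -10.9, "hand": 5}, {"dx": -2.75, "dy": -5.76, "dz": 5.6, "wx": 0, "wy": 0, "wz": -10.9, "hand": 5}, {"dx": -2.75, "dy": -5.76, "dz": 5.95, "wx": 0, "wy": 0, "wz": -10.9, "hand": 5}, {"dx": -2.75, "dy": -5.76, "dz": 6.1, "wx": 0, "wy": 0, "wz": -10.9, "hand": 5}, {"dx": -2.75, "dy": -5.76, "dz": 6.2, "wx": 0, "wy": 0, "wz": -10.9, "hand": 5}, {"dx": -2.75, "dy": -5.76, "dz": 6.22, "wx": 0, "wy": 0, "wz": -10.9, "hand": 5}, {"dx": -2.75, "dy": -5.76, "dz": 6.22, "wx": 0, "wy": 0, "wz": -10.9, "hand": 5}]}}

```text
clock: 13.3
eef_pos: [0.5703, -0.1746, 0.0292]
tool_rot: [-0.125, 0.992, -0.0, 0.001]
ft_force: [-0.0, 0.2, -1.3]
grip_width: 0.0131
grasp_force: 60.2
```

```bash
python3 - <<'E'
from h import *
o=bot.get_obs(); print(o['clock'],o['eef_pos'],o['ft_force'],(R.from_quat(o['tool_rot']).as_matrix()).round(3))
E
```

```text
13.3 [ 0.57026145 -0.1745854   0.02916067] [-0.0131426   0.19441587 -1.32880885] [[-0.969 -0.249  0.003]
 [-0.249  0.969 -0.001]
 [-0.003 -0.001 -1.   ]]
```

>>> {"method": "drive_tool", "body": {"rows": [{"dx": 0, "dy": 0, "dz": 0.05, "wx": 0, "wy": 0, "wz": 0, "hand": 5}, {"dx": 0, "dy": 0, "dz": 0.09, "wx": 0, "wy": 0, "wz": 0, "hand": 5}, {"dx": 0, "dy": 0, "dz": 0.09, "wx": 0, "wy": 0, "wz": 0, "hand": 5}, {"dx": 0, "dy": 0, "dz": 0.09, "wx": 0, "wy": 0, "wz": 0, "hand": 45}, {"dx": 0, "dy": 0, "dz": 0.09, "wx": 0, "wy": 0, "wz": 0, "hand": 45}, {"dx": 0, "dy": 0, "dz": 0.09, "wx": 0, "wy": 0, "wz": 0, "hand": 45}, {"dx": 0, "dy": 0, "dz": -0.3, "wx": 0, "wy": 0, "wz": 0, "hand": 45}, {"dx": 0, "dy": 0, "dz": -1, "wx": 0, "wy": 0, "wz": 0, "hand": 45}, {"dx": 0, "dy": 0, "dz": -2, "wx": 0, "wy": 0, "wz": 0, "hand": 45}, {"dx": 0, "dy": 0, "dz": -3, "wx": 0, "wy": 0, "wz": 0, "hand": 45}, {"dx": 0, "dy": 0, "dz": -4, "wx": 0, "wy": 0, "wz": 0, "hand": 45}, {"dx": 0, "dy": 0, "dz": -5, "wx": 0, "wy": 0, "wz": 0, "hand": 45}, {"dx": 0, "dy": 0, "dz": -5.5, "wx": 0, "wy": 0, "wz": 0, "hand": 45}, {"dx": 0, "dy": 0, "dz": -5.5, "wx": 0, "wy": 0, "wz": 0, "hand": 45}]}}

```text
clock: 14.7
eef_pos: [0.5711, -0.1751, 0.3087]
tool_rot: [-0.125, 0.992, -0.002, 0.005]
ft_force: [0.9, -0.4, -0.6]
grip_width: 0.0449
grasp_force: 0.0
```

```bash
python3 - <<'E'
from h import *
# look at the cone from TCP inward of it
rel([.53,.19,.31],ori(-.33))
E
```

```text
rel d [-1.019  7.277 -0.055] w [-0.027  0.125  6.66 ]
```

>>> {"method": "drive_tool", "body": {"rows": [{"dx": -0.1, "dy": 0.7, "dz": 0, "wx": 0, "wy": 0, "wz": 0.7, "hand": 45}, {"dx": -0.25, "dy": 1.6, "dz": 0, "wx": 0, "wy": 0, "wz": 1.5, "hand": 45}, {"dx": -0.38, "dy": 2.55, "dz": 0, "wx": 0, "wy": 0, "wz": 2.4, "hand": 45}, {"dx": -0.5, "dy": 3.5, "dz": 0, "wx": 0, "wy": 0, "wz": 3.3, "hand": 45}, {"dx": -0.65, "dy": 4.45, "dz": 0, "wx": 0, "wy": 0, "wz": 4.2, "hand": 45}, {"dx": -0.78, "dy": 5.4, "dz": 0, "wx": 0, "wy": 0, "wz": 5.1, "hand": 45}, {"dx": -0.9, "dy": 6.3, "dz": -0.05, "wx": -0.02, "wy": 0.1, "wz": 5.9, "hand": 45}, {"dx": -1.0, "dy": 7.0, "dz": -0.05, "wx": -0.02, "wy": 0.12, "wz": 6.5, "hand": 45}, {"dx": -1.02, "dy": 7.28, "dz": -0.05, "wx": -0.03, "wy": 0.12, "wz": 6.66, "hand": 45}, {"dx": -1.02, "dy": 7.28, "dz": -0.05, "wx": -0.03, "wy": 0.12, "wz": 6.66, "hand": 45}, {"dx": -1.02, "dy": 7.28, "dz": -0.05, "wx": -0.03, "wy": 0.12, "wz": 6.66, "hand": 45}]}}

```text
clock: 15.8
eef_pos: [0.5277, 0.1904, 0.3045]
tool_rot: [0.164, 0.986, 0.0, -0.006]
ft_force: [-0.1, -0.2, 0.6]
grip_width: 0.0455
grasp_force: 0.0
```

```bash
cat > cone.py <<'E'
from h import *
from scipy.optimize import minimize
a=np.linspace(0,2*np.pi,40)
def ring(r,z): return np.c_[r*np.cos(a),r*np.sin(a),0*a+z]
hd=np.array([[x,y,z] for x in(.055,.104) for y in(-.0055,.0055) for z in(.142,.159)])
c,im=snap('wrist')
m=cv2.inRange(cv2.cvtColor(im,cv2.COLOR_RGB2HSV),(45,90,25),(82,255,255))
cs,_=cv2.findContours(m,0,1); k=max(cs,key=cv2.contourArea); m[:]=0; cv2.drawContours(m,[k],-1,1,-1); print(m.sum(),cv2.boundingRect(k))
mf=m.astype(np.float32)
def polys(p):
    M=R.from_euler('z',p[2]).as_matrix()
    return [cv2.convexHull(((proj(c,K@M.T+[p[0],p[1],0])+.5)*4-.5).round().astype(np.int32)) for K in(np.r_[ring(.06,.159),ring(.036,.103)],hd)]
def cost(p):
    s=np.zeros((1680,2240),np.uint8)
    for h in polys(p): cv2.fillConvexPoly(s,h,1)
    return np.abs(cv2.resize(s.astype(np.float32),(560,420),interpolation=cv2.INTER_AREA)-mf).sum()
p0=np.array([.561,.209,-.33])
r=minimize(cost,p0,method='Nelder-Mead',options=dict(initial_simplex=p0+np.array([[0,0,0],[.012,0,0],[0,.012,0],[0,0,.1]]))); p=r.x; print('cone',p.round(4),r.fun)
b=im[:,:,::-1].copy()
for h in polys(p): cv2.polylines(b,[h//4],True,(255,0,255),1)
cv2.imwrite('pics/cone.png',b)
u=np.array([np.cos(p[2]),np.sin(p[2])]); g=p[:2]+.086*u; print('grip',g)
rel([*g,.25],ori(p[2])); rel([*g,.1425],ori(p[2]))
E
python3 cone.py; python3 - <<'E'
from h import *
c,im=snap('scene'); s=im[130:290,200:380]; b=cv2.resize(s,None,fx=2.6,fy=2.6,interpolation=cv2.INTER_CUBIC)[:,:,::-1]
a=cv2.imread('pics/cone.png'); a=cv2.resize(a,(330,248)); A=np.zeros((430,800,3),np.uint8); A[:248,:330]=a; A[:b.shape[0],332:332+b.shape[1]]=b[:430]
cv2.imwrite('pics/m2.png',A)
E
```

```text
15604 (242, 153, 145, 180)
cone [ 0.5583  0.2062 -0.3175] 968.125
grip [0.64004867 0.17933874]
rel d [-2.2    0.53   1.072] w [-0.014 -0.125 -0.148]
rel d [-2.224  0.533  3.221] w [-0.014 -0.125 -0.148]
```

View pics/m2.png

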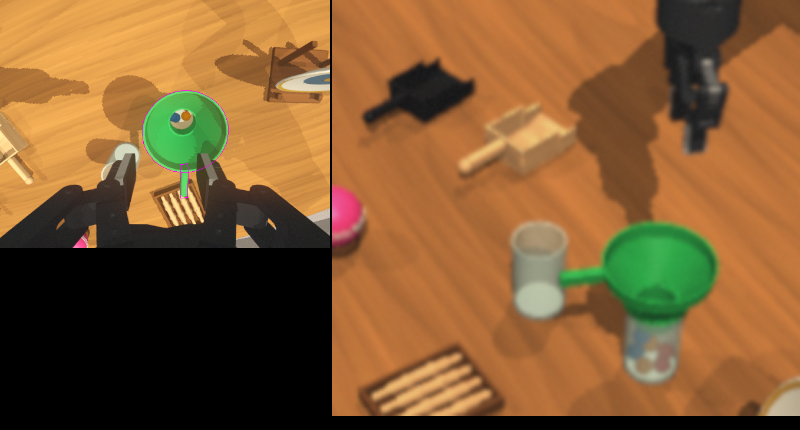

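The wrist overlay matches the cone's rim and handle, and marbles show through the spout. The scene view shows the scoop empty and level on the shelf at (520,140), and the marbles in the jar at (652,345). Next I'll grasp the cone's handle.

>>> {"method": "drive_tool", "body": {"rows": [{"dx": -0.8, "dy": 0.2, "dz": 0.1, "wx": 0, "wy": -0.05, "wz": -0.05, "hand": 40}, {"dx": -1.6, "dy": 0.4, "dz": 0.5, "wx": -0.01, "wy": -0.12, "wz": -0.15, "hand": 40}, {"dx": -2.2, "dy": 0.53, "dz": 1.0, "wx": -0.01, "wy": -0.12, "wz": -0.15, "hand": 40}, {"dx": -2.22, "dy": 0.53, "dz": 1.7, "wx": -0.01, "wy": -0.12, "wz": -0.15, "hand": 40}, {"dx": -2.22, "dy": 0.53, "dz": 2.3, "wx": -0.01, "wy": -0.12, "wz": -0.15, "hand": 40}, {"dx": -2.22, "dy": 0.53, "dz": 2.8, "wx": -0.01, "wy": -0.12, "wz": -0.15, "hand": 40}, {"dx": -2.22, "dy": 0.53, "dz": 3.1, "wx": -0.01, "wy": -0.12, "wz": -0.15, "hand": 40}, {"dx": -2.22, "dy": 0.53, "dz": 3.22, "wx": -0.01, "wy": -0.12, "wz": -0.15, "hand": 40}, {"dx": -2.22, "dy": 0.53, "dz": 3.22, "wx": -0.01, "wy": -0.12, "wz": -0.15, "hand": 40}, {"dx": -2.22, "dy": 0.53, "dz": 3.22, "wx": -0.01, "wy": -0.12, "wz": -0.15, "hand": 25}, {"dx": -2.22, "dy": 0.53, "dz": 3.22, "wx": -0.01, "wy": -0.12, "wz": -0.15, "hand": 15}, {"dx": -2.22, "dy": 0.53, "dz": 3.22, "wx": -0.01, "wy": -0.12, "wz": -0.15, "hand": 11}, {"dx": -2.22, "dy": 0.53, "dz": 3.22, "wx": -0.01, "wy": -0.12, "wz": -0.15, "hand": 3}, {"dx": -2.22, "dy": 0.53, "dz": 3.22, "wx": -0.01, "wy": -0.12, "wz": -0.15, "hand": 3}, {"dx": -2.22, "dy": 0.53, "dz": 3.22, "wx": -0.01, "wy": -0.12, "wz": -0.15, "hand": 3}, {"dx": -2.22, "dy": 0.53, "dz": 3.22, "wx": -0.01, "wy": -0.12, "wz": -0.15, "hand": 3}]}}

```text
clock: 17.5
eef_pos: [0.6412, 0.1806, 0.1449]
tool_rot: [0.158, 0.987, 0.001, 0.002]
ft_force: [1.7, -0.5, 5.5]
grip_width: 0.0097
grasp_force: 61.8
```

```bash
python3 - <<'E'
from h import *
o=bot.get_obs(); print(o['clock'],o['eef_pos'],o['ft_force'])
p=o['eef_pos']; d=np.array([.48-.5583,-.01-.2062])
rel([*p[:2],p[2]+.09],ori(-.3175)); rel([*(p[:2]+d),p[2]+.09],ori(-.3175)); rel([*(p[:2]+d),p[2]-.074],ori(-.3175))
E
```

```text
17.5 [0.64123286 0.18058086 0.14489679] [ 1.68535625 -0.52416473  5.48091018]
rel d [-0.006  0.005 -1.8  ] w [0.029 0.037 0.006]
rel d [ 0.134 -4.592 -1.812] w [0.029 0.037 0.006]
rel d [ 0.145 -4.6    1.468] w [0.029 0.037 0.006]
```

>>> {"method": "drive_tool", "body": {"rows": [{"dx": 0, "dy": 0, "dz": -0.1, "wx": 0, "wy": 0, "wz": 0, "hand": 3}, {"dx": 0, "dy": 0, "dz": -0.25, "wx": 0, "wy": 0, "wz": 0, "hand": 3}, {"dx": 0, "dy": 0, "dz": -0.45, "wx": 0, "wy": 0, "wz": 0, "hand": 3}, {"dx": 0, "dy": 0, "dz": -0.7, "wx": 0, "wy": 0, "wz": 0, "hand": 3}, {"dx": 0, "dy": 0, "dz": -1.0, "wx": 0, "wy": 0, "wz": 0, "hand": 3}, {"dx": 0, "dy": 0, "dz": -1.3, "wx": 0, "wy": 0, "wz": 0, "hand": 3}, {"dx": 0, "dy": 0, "dz": -1.6, "wx": 0, "wy": 0, "wz": 0, "hand": 3}, {"dx": 0, "dy": 0, "dz": -1.8, "wx": 0, "wy": 0, "wz": 0, "hand": 3}, {"dx": 0, "dy": -0.2, "dz": -1.8, "wx": 0, "wy": 0, "wz": 0, "hand": 3}, {"dx": 0.02, "dy": -0.6, "dz": -1.8, "wx": 0, "wy": 0, "wz": 0, "hand": 3}, {"dx": 0.04, "dy": -1.2, "dz": -1.8, "wx": 0, "wy": 0, "wz": 0, "hand": 3}, {"dx": 0.06, "dy": -1.8, "dz": -1.8, "wx": 0, "wy": 0, "wz": 0, "hand": 3}, {"dx": 0.08, "dy": -2.4, "dz": -1.8, "wx": 0, "wy": 0, "wz": 0, "hand": 3}, {"dx": 0.1, "dy": -3.0, "dz": -1.8, "wx": 0, "wy": 0, "wz": 0, "hand": 3}, {"dx": 0.12, "dy": -3.6, "dz": -1.8, "wx": 0, "wy": 0, "wz": 0, "hand": 3}, {"dx": 0.13, "dy": -4.1, "dz": -1.8, "wx": 0, "wy": 0, "wz": 0, "hand": 3}, {"dx": 0.14, "dy": -4.45, "dz": -1.8, "wx": 0, "wy": 0, "wz": 0, "hand": 3}, {"dx": 0.14, "dy": -4.6, "dz": -1.8, "wx": 0, "wy": 0, "wz": 0, "hand": 3}, {"dx": 0.14, "dy": -4.6, "dz": -1.8, "wx": 0, "wy": 0, "wz": 0, "hand": 3}]}}

```text
clock: 19.4
eef_pos: [0.5615, -0.0368, 0.2332]
tool_rot: [0.159, 0.987, 0.001, 0.0]
ft_force: [0.5, 0.9, -0.5]
grip_width: 0.0102
grasp_force: 61.0
```

>>> {"method": "drive_tool", "body": {"rows": [{"dx": 0, "dy": 0, "dz": 0.2, "wx": 0, "wy": 0, "wz": 0, "hand": 3}, {"dx": 0, "dy": 0, "dz": 0.6, "wx": 0, "wy": 0, "wz": 0, "hand": 3}, {"dx": 0, "dy": 0, "dz": 1.1, "wx": 0, "wy": 0, "wz": 0, "hand": 3}, {"dx": 0, "dy": 0, "dz": 1.6, "wx": 0, "wy": 0, "wz": 0, "hand": 3}, {"dx": 0, "dy": 0, "dz": 2.1, "wx": 0, "wy": 0, "wz": 0, "hand": 3}, {"dx": 0, "dy": 0, "dz": 2.5, "wx": 0, "wy": 0, "wz": 0, "hand": 3}, {"dx": 0, "dy": 0, "dz": 2.8, "wx": 0, "wy": 0, "wz": 0, "hand": 3}, {"dx": 0, "dy": 0, "dz": 3.0, "wx": 0, "wy": 0, "wz": 0, "hand": 3}, {"dx": 0, "dy": 0, "dz": 3.1, "wx": 0, "wy": 0, "wz": 0, "hand": 3}, {"dx": 0, "dy": 0, "dz": 3.1, "wx": 0, "wy": 0, "wz": 0, "hand": 3}]}}

```text
clock: 20.4
eef_pos: [0.5617, -0.0353, 0.0776]
tool_rot: [0.157, 0.988, 0.0, -0.0]
ft_force: [-0.3, 0.8, -0.3]
grip_width: 0.01
grasp_force: 61.0
```

```bash
python3 - <<'E'
from h import *
o=bot.get_obs(); print(o['clock'],o['eef_pos'],o['ft_force'],o['grip_width'],R.from_quat(o['tool_rot']).as_matrix()[2].round(3))
c,im=snap('scene'); s=im[130:290,200:380]; cv2.imwrite('pics/m3.png',cv2.resize(s,None,fx=3,fy=3,interpolation=cv2.INTER_CUBIC)[:,:,::-1])
E
```

```text
20.4 [ 0.56172296 -0.03533175  0.07755834] [-0.34797123  0.84450486 -0.33489291] 0.0099543524419318 [ 0.001  0.001 -1.   ]
```

View pics/m3.png

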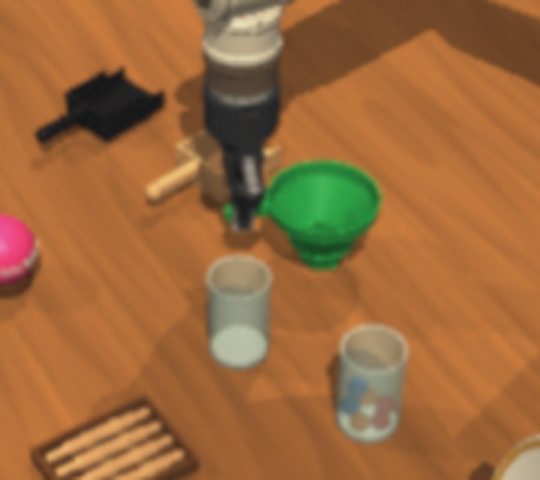

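The scene view shows the jar at (371,385) standing upright with its marbles, and the cone level at (323,215), just above the shelf. I'll lower it the last few millimetres and let go.

>>> {"method": "drive_tool", "body": {"rows": [{"dx": 0, "dy": 0, "dz": 0.05, "wx": 0, "wy": 0, "wz": 0, "hand": 3}, {"dx": 0, "dy": 0, "dz": 0.1, "wx": 0, "wy": 0, "wz": 0, "hand": 3}, {"dx": 0, "dy": 0, "dz": 0.14, "wx": 0, "wy": 0, "wz": 0, "hand": 3}, {"dx": 0, "dy": 0, "dz": 0.14, "wx": 0, "wy": 0, "wz": 0, "hand": 3}, {"dx": 0, "dy": 0, "dz": 0.14, "wx": 0, "wy": 0, "wz": 0, "hand": 40}, {"dx": 0, "dy": 0, "dz": 0.14, "wx": 0, "wy": 0, "wz": 0, "hand": 40}, {"dx": 0, "dy": 0, "dz": 0.14, "wx": 0, "wy": 0, "wz": 0, "hand": 40}, {"dx": 0, "dy": 0, "dz": -0.3, "wx": 0, "wy": 0, "wz": 0, "hand": 40}, {"dx": 0, "dy": 0, "dz": -1, "wx": 0, "wy": 0, "wz": 0, "hand": 40}, {"dx": 0, "dy": 0, "dz": -1.9, "wx": 0, "wy": 0, "wz": 0, "hand": 40}, {"dx": 0, "dy": 0, "dz": -2.8, "wx": 0, "wy": 0, "wz": 0, "hand": 60}, {"dx": 0, "dy": 0, "dz": -3.6, "wx": 0, "wy": 0, "wz": 0, "hand": 85}, {"dx": 0, "dy": 0, "dz": -4.2, "wx": 0, "wy": 0, "wz": 0, "hand": 85}, {"dx": 0, "dy": 0, "dz": -4.4, "wx": 0, "wy": 0, "wz": 0, "hand": 85}]}}

```text
clock: 21.85
eef_pos: [0.5632, -0.0362, 0.3027]
tool_rot: [0.158, 0.987, 0.001, 0.004]
ft_force: [0.0, -0.5, 1.2]
grip_width: 0.0853
grasp_force: 0.0
```

```bash
python3 - <<'E'
from h import *
rel([.525,.215,.29],ori(.35))
E
```

```text
rel d [2.294 4.534 0.25 ] w [ 2.000e-03  9.800e-02 -7.642e+00]
```

>>> {"method": "drive_tool", "body": {"rows": [{"dx": 0.2, "dy": 0.4, "dz": 0, "wx": 0, "wy": 0, "wz": -0.6, "hand": 85}, {"dx": 0.6, "dy": 1.1, "dz": 0, "wx": 0, "wy": 0, "wz": -1.9, "hand": 85}, {"dx": 1.0, "dy": 1.9, "dz": 0, "wx": 0, "wy": 0, "wz": -3.2, "hand": 85}, {"dx": 1.4, "dy": 2.7, "dz": 0.1, "wx": 0, "wy": 0, "wz": -4.6, "hand": 85}, {"dx": 1.8, "dy": 3.5, "dz": 0.2, "wx": 0, "wy": 0, "wz": -6.0, "hand": 85}, {"dx": 2.15, "dy": 4.2, "dz": 0.25, "wx": 0, "wy": 0.1, "wz": -7.2, "hand": 85}, {"dx": 2.29, "dy": 4.53, "dz": 0.25, "wx": 0, "wy": 0.1, "wz": -7.64, "hand": 85}, {"dx": 2.29, "dy": 4.53, "dz": 0.25, "wx": 0, "wy": 0.1, "wz": -7.64, "hand": 85}, {"dx": 2.29, "dy": 4.53, "dz": 0.25, "wx": 0, "wy": 0.1, "wz": -7.64, "hand": 85}]}}

```text
clock: 22.75
eef_pos: [0.5231, 0.2148, 0.2849]
tool_rot: [-0.174, 0.985, 0.001, -0.005]
ft_force: [0.0, -0.3, 1.0]
grip_width: 0.085
grasp_force: 0.0
```

```bash
cat > jar.py <<'E'
from h import *
from scipy.optimize import minimize
a=np.linspace(0,2*np.pi,60)
c,im=snap('wrist'); D_=bot.outline_of('wrist','jar'); print([(round(d['score'],2),np.round(d['extent'])) for d in D_])
e0=proj(c,[[.558,.206,.06]])[0]; d=min(D_,key=lambda d:np.hypot(d['extent'][0]-e0[0],d['extent'][1]-e0[1]))
r_=d['region'].astype(np.uint8); cs,_=cv2.findContours(r_,0,1); cv2.drawContours(r_,cs,-1,1,-1); mf=r_.astype(np.float32)
K=np.r_[np.c_[.031*np.cos(a),.031*np.sin(a),0*a+.1],np.c_[.031*np.cos(a),.031*np.sin(a),0*a]]
poly=lambda p:cv2.convexHull(((proj(c,K+[p[0],p[1],0])+.5)*4-.5).round().astype(np.int32))
def cost(p):
    s=np.zeros((1680,2240),np.uint8); cv2.fillConvexPoly(s,poly(p),1)
    return np.abs(cv2.resize(s.astype(np.float32),(560,420),interpolation=cv2.INTER_AREA)-mf).sum()
p0=np.array([.558,.206]); r=minimize(cost,p0,method='Nelder-Mead',options=dict(initial_simplex=p0+np.array([[0,0],[.012,0],[0,.012]]))); p=r.x
print('jar',p.round(4),r.fun,mf.sum())
b=im[:,:,::-1].copy(); cv2.polylines(b,[poly(p)//4],True,(255,0,255),1); cv2.drawContours(b,cs,-1,(0,255,255),1); cv2.imwrite('pics/jar.png',b)
rel([*p,.15],ori(.35)); rel([*p,.067],ori(.35))
E
python3 jar.py
```

```text
[(0.7, array([263., 208.,  65.,  76.])), (0.62, array([116., 219.,  93.,  76.]))]
jar [0.5581 0.2062] 323.375 4046.0
rel d [-0.619 -0.388  2.703] w [ 0.032 -0.092 -0.019]
rel d [-0.633 -0.392  4.363] w [ 0.032 -0.092 -0.019]
```

View pics/jar.png

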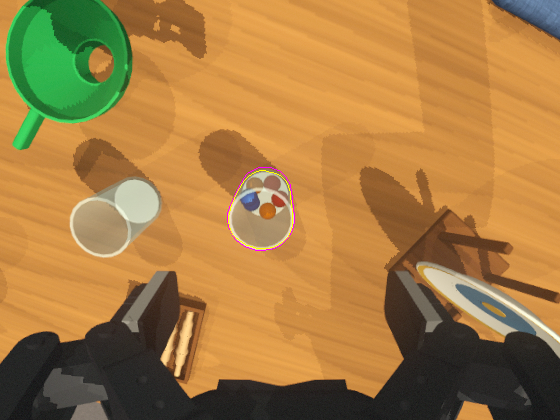

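The fit puts the jar at (0.558, 0.206). The wrist view shows its mouth at about (262,215) with the marbles inside, and the cone standing apart at (70,58).

>>> {"method": "drive_tool", "body": {"rows": [{"dx": -0.3, "dy": -0.2, "dz": 0.5, "wx": 0, "wy": -0.05, "wz": 0, "hand": 85}, {"dx": -0.61, "dy": -0.39, "dz": 1.3, "wx": 0.03, "wy": -0.09, "wz": -0.02, "hand": 85}, {"dx": -0.62, "dy": -0.39, "dz": 2.0, "wx": 0.03, "wy": -0.09, "wz": -0.02, "hand": 85}, {"dx": -0.62, "dy": -0.39, "dz": 2.5, "wx": 0.03, "wy": -0.09, "wz": -0.02, "hand": 85}, {"dx": -0.62, "dy": -0.39, "dz": 3.0, "wx": 0.03, "wy": -0.09, "wz": -0.02, "hand": 85}, {"dx": -0.63, "dy": -0.39, "dz": 3.5, "wx": 0.03, "wy": -0.09, "wz": -0.02, "hand": 85}, {"dx": -0.63, "dy": -0.39, "dz": 3.9, "wx": 0.03, "wy": -0.09, "wz": -0.02, "hand": 85}, {"dx": -0.63, "dy": -0.39, "dz": 4.2, "wx": 0.03, "wy": -0.09, "wz": -0.02, "hand": 85}, {"dx": -0.63, "dy": -0.39, "dz": 4.36, "wx": 0.03, "wy": -0.09, "wz": -0.02, "hand": 85}, {"dx": -0.63, "dy": -0.39, "dz": 4.36, "wx": 0.03, "wy": -0.09, "wz": -0.02, "hand": 78}, {"dx": -0.63, "dy": -0.39, "dz": 4.36, "wx": 0.03, "wy": -0.09, "wz": -0.02, "hand": 72}, {"dx": -0.63, "dy": -0.39, "dz": 4.36, "wx": 0.03, "wy": -0.09, "wz": -0.02, "hand": 68}, {"dx": -0.63, "dy": -0.39, "dz": 4.36, "wx": 0.03, "wy": -0.09, "wz": -0.02, "hand": 65}, {"dx": -0.63, "dy": -0.39, "dz": 4.36, "wx": 0.03, "wy": -0.09, "wz": -0.02, "hand": 62}, {"dx": -0.63, "dy": -0.39, "dz": 4.36, "wx": 0.03, "wy": -0.09, "wz": -0.02, "hand": 50}, {"dx": -0.63, "dy": -0.39, "dz": 4.36, "wx": 0.03, "wy": -0.09, "wz": -0.02, "hand": 50}, {"dx": -0.63, "dy": -0.39, "dz": 4.36, "wx": 0.03, "wy": -0.09, "wz": -0.02, "hand": 50}, {"dx": -0.63, "dy": -0.39, "dz": 4.36, "wx": 0.03, "wy": -0.09, "wz": -0.02, "hand": 50}]}}

```text
clock: 24.65
eef_pos: [0.5591, 0.2078, 0.0692]
tool_rot: [-0.175, 0.985, 0.001, 0.002]
ft_force: [-0.2, -1.0, 6.1]
grip_width: 0.0609
grasp_force: 65.6
```

```bash
python3 - <<'E'
from h import *
o=bot.get_obs(); print(o['clock'],o['eef_pos'],o['ft_force'],o['grip_width'],R.from_quat(o['tool_rot']).as_matrix()[2].round(3)); rel(o['eef_pos']+[0,0,.1],ori(.35))
E
```

```text
24.65 [0.55905282 0.20782737 0.06917731] [-0.21776883 -0.97110947  6.14628725] 0.06086164347997669 [-0.004  0.    -1.   ]
rel d [-7.e-03  1.e-03 -2.e+00] w [0.006 0.041 0.02 ]
```

>>> {"method": "drive_tool", "body": {"rows": [{"dx": 0, "dy": 0, "dz": -0.05, "wx": 0, "wy": 0, "wz": 0, "hand": 50}, {"dx": 0, "dy": 0, "dz": -0.15, "wx": 0, "wy": 0, "wz": 0, "hand": 50}, {"dx": 0, "dy": 0, "dz": -0.3, "wx": 0, "wy": 0, "wz": 0, "hand": 50}, {"dx": 0, "dy": 0, "dz": -0.5, "wx": 0, "wy": 0, "wz": 0, "hand": 50}, {"dx": 0, "dy": 0, "dz": -0.75, "wx": 0, "wy": 0, "wz": 0, "hand": 50}, {"dx": 0, "dy": 0, "dz": -1.0, "wx": 0, "wy": 0, "wz": 0, "hand": 50}, {"dx": 0, "dy": 0, "dz": -1.25, "wx": 0, "wy": 0, "wz": 0, "hand": 50}, {"dx": 0, "dy": 0, "dz": -1.5, "wx": 0, "wy": 0, "wz": 0, "hand": 50}, {"dx": 0, "dy": 0, "dz": -1.7, "wx": 0, "wy": 0, "wz": 0, "hand": 50}, {"dx": 0, "dy": 0, "dz": -1.85, "wx": 0, "wy": 0, "wz": 0, "hand": 50}, {"dx": 0, "dy": 0, "dz": -1.95, "wx": 0, "wy": 0, "wz": 0, "hand": 50}, {"dx": 0, "dy": 0, "dz": -2.0, "wx": 0, "wy": 0, "wz": 0, "hand": 50}, {"dx": 0, "dy": 0, "dz": -2.0, "wx": 0, "wy": 0, "wz": 0, "hand": 50}, {"dx": 0, "dy": 0, "dz": -2.0, "wx": 0, "wy": 0, "wz": 0, "hand": 50}, {"dx": 0, "dy": 0, "dz": -2.0, "wx": 0, "wy": 0, "wz": 0, "hand": 50}, {"dx": 0, "dy": 0, "dz": -2.0, "wx": 0, "wy": 0, "wz": 0, "hand": 50}]}}

```text
clock: 26.25
eef_pos: [0.5578, 0.2073, 0.1672]
tool_rot: [-0.175, 0.985, 0.0, -0.0]
ft_force: [-0.3, -0.2, -2.8]
grip_width: 0.0609
grasp_force: 65.4
```

```bash
python3 - <<'E'
from h import *
o=bot.get_obs(); print(o['clock'],o['eef_pos'],o['ft_force'],o['grip_width'],o['grasp_force'],abs(o['joint_vel']).max(),R.from_quat(o['tool_rot']).as_matrix()[2].round(3))
c,im=snap('scene'); s=im[110:310,180:400]; cv2.imwrite('pics/m4.png',cv2.resize(s,None,fx=3,fy=3,interpolation=cv2.INTER_CUBIC)[:,:,::-1])
E
```

```text
26.25 [0.5578423  0.20727752 0.16722932] [-0.28125422 -0.15918634 -2.84193518] 0.060920365592029624 65.35521548241377 0.0015809436730001647 [ 0.     0.001 -1.   ]
```

View pics/m4.png

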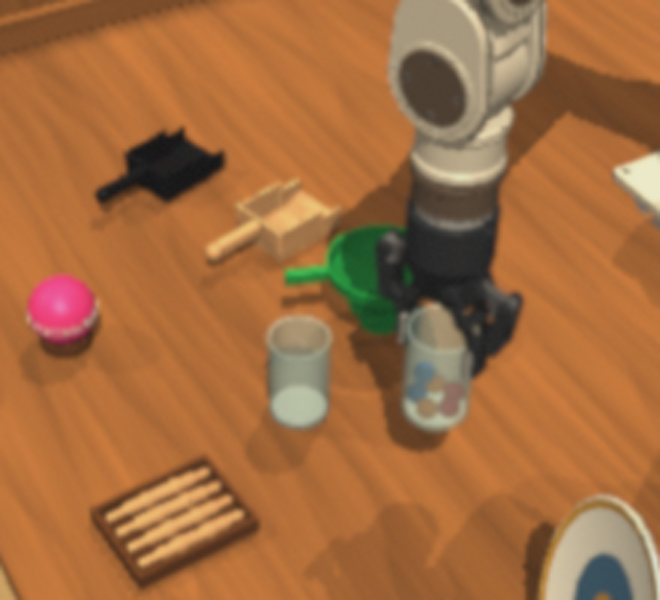

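The jar hangs upright in the gripper at (437,375) with its marbles. The cone and the empty scoop stand on the shelf, and the bystanders haven't moved. I'm handing the job in.

```bash
python3 -c "
from workcell import bot
print(bot.job_done())"
```

```text
the job is handed in; nothing more can be done
None
```

The marbles went through the cone into the jar, the empty scoop and the cone stand on the shelf, and the arm is holding the jar upright and still about 10 cm up. I handed the job in at about 26 s; no verdict came back.

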